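# Load the vial carrier under the mixer's roller arm

## Task

Load the long vial carrier (the one with the bevelled nose) onto the bench mixer: set it flat on the steel platform, nose towards the sprung roller arm, push it forward so that the nose lifts the roller and the carrier slides beneath it right up to the stop, then let go so that the arm holds it down. Leave the short vial carrier where it is.

Things in the scene. Friction and masses are not known exactly. Their poses are not given: they have to be found in the camera images.
- carrier: Long white vial carrier, loose, 0.25 kg: 150 x 56 x 24 mm, origin at centre of underside, +x to its nose. Front 32 mm bevelled down to a 6 mm nose edge at x=75. Upright grip fin (take it here from above): centre x=-40, 36 long in x, 12 thick in y, z 24 to 62 mm. Three vials in a row across at x=-4, tops at z 44. Flat bare deck x=6 to 43, where the roller rests.
- short_carrier: Short white vial carrier, a bystander to leave alone: 80 x 56 x 24 mm (x, y, z), no bevel, a like fin (centre x=-16 mm, up to z 62) and a row of three vials at x=22. Origin at the centre of its underside.
- mixer: White bench mixer, fixed. Origin on the table; +x = loading direction. Steel platform, top z=40 mm, x -130 to 120, y +-58. Rails 8 high, 84 apart, x -20 to 100; cross stop 12 high, face at x=100. Loaded: carrier's +x along mixer's +x, its origin at x=25, y=0, z=40. With origin at x=-40 it is still clear of the roller. Arm hinge x=175, z=60, in cheeks to z 78; control box to x=230, z 64.
- holddown (a joint): Sprung hold-down arm, rad: 0 down at rest, grows as it lifts, to 0.8. Hinge to roller axis 120 mm, towards mixer -x. Free-turning roller, 20 mm diameter, 46 wide: axis at mixer x=55, z=60 at rest, so 10 mm gap over the platform. The carrier's bevel lifts it; springs back if let go. Presses 3 N at rest, 5 N on the deck (reads 0.12). Sliding in takes 5 to 15 N.

How it is judged:
At the end, for the whole second after the job is handed in: The long carrier lies flat on the platform between the rails, its nose within 15 mm of the stop, within 18 mm of the centre line and 11 degrees of the loading direction, at rest, with the arm's roller bearing on its deck (joint 0.09 to 0.15 rad) (x of carrier in the frame of mixer between 0.01 and 0.035 m and y of carrier in the frame of mixer between -0.018 and 0.018 m and z of carrier in the frame of mixer between 0.034 and 0.046 m and angle between the x axis of carrier and the x axis of mixer, either way round below 0.19 rad and angle between carrier's own z axis and vertical below 0.09 rad and value of joint holddown between 0.09 and 0.15 rad and linear speed of carrier below 0.02 m/s); the robot touches nothing.
It fails at once if the short carrier is moved by more than 40 mm (distance of short_carrier from where it was at the start of the episode above 0.04 m).
It also fails if it takes over 38 s, if anything falls off the work surface, if the arm or the gripper's body presses on something with over 40 N, if the wrist force passes 120 N, or if a joint passes its speed limit or range.

## Robot

A 7-joint arm with a two-finger parallel gripper is mounted at the origin on the work surface. World frame = base frame: x ahead of the robot, y to its left, z up, the work surface at z = 0. Lengths are in m, angles in rad, forces in N, time in s.
With the tool pointing down it reaches from about 0.35 to 0.9 m from the base axis. Payload 8.1 kg.
Tool frame: the origin (TCP) lies on the centre line of the jaws, within the pads' length; the fingertips stand 14 mm ahead of it and the grasp point (between the pads) lies 5 mm behind it; z points along the fingers, y is the direction in which the jaws open and shut (so a half turn about z gives the same grasp; the last joint's range is limited). The gripper opens to 92 mm and grips with 3 to 60 N. Pads are 19 mm wide; open, the fingers measure 130 mm over their backs; the gripper's body (75 mm by 190 mm) begins 47 mm behind the grasp point.
Start: joints at [1.081, 0.434, 0.025, 1.573, -0.012, 1.134, -0.075], TCP at [0.236, -0.579, 0.241] pointing down, gripper open.
Joint ranges: [-2.62, 2.62], [-0.44, 2.09], [-1.27, 1.32], [0.08, 2.57], [-1.32, 4.46], [0.12, 2], [-2.74, 2.74]. Speed limits (rad/s): [2.22, 2.22, 3.01, 3.01, 3.14, 3.14, 3.14].

## Interface

Orientations are given as a rotation vector (axis times angle).
In Python, from cell import observe, eyes, arm gives the robot as it stands.
- The arm moves only by the tool step_arm, never from a script. Its argument "series" is a list that holds one entry, the list of rows, each a list of 5 numbers: the finger opening in m, from 0 to 0.0918, then the shift along the world's x, y, z in m, then the turn about the world's z in degrees. In form: [[[hand, dx, dy, dz, spin], ...]]. A call has 1 to 20 rows; each row is the pose to reach, as a shift and turn from the pose measured when the call began; what a row does not reach only later rows make up. A row lasts 1/12 s, in which the tool goes at most 41.7 mm and 7.16 degrees, less where a joint would pass 70% of its speed; a pose out of reach is approached as far as the arm can. A call with a gripper value outside its range is refused whole. The fingers move at their own pace and stop on an object; "squeeze" is the grip in N (left out, the last holds). Time passes only in rows, so rows that repeat a pose let the fingers close. It gives the time, the measured TCP pose, the force and the opening at its end, in the units of the state.
- observe(): the state, without advancing time (a new reading comes with each control period).
- eyes.get_image(name): name is "side" or "top" or "wrist"; returns (picture, depth): 480x640x3 uint8, red, green, blue; 480x640 float32, m along the optical axis (not along the pixel's ray), 0 where there is no reading.
- eyes.camera_params(name): a dict with "intrinsics" (3x3 intrinsics, pixels), "position" and "attitude" of the camera in the world. Camera axes: x right, y down, z forward; pixel columns grow to the right and rows downward; lengths in m; the calibration is good to about 2 mm. A picture is of the moment at which its call begins: read the wrist's pose just before it. camera_params takes no time and is no camera call; for the wrist camera it gives the pose at the moment of the call.
- arm.sign_off(): hands the job in, once; it reports no verdict.
The state is a dict: "clock": time; "joints": joint angles; "dq": joint speeds; "joint_efforts": joint torques, N m; "position": TCP position; "ee_rot": TCP orientation; "force": force on the tool from outside, world axes, zero at the start; "ft_torque": the same for the moment, N m; "width": opening from 0.0 (shut) to 1.0 (fully open).
Only numpy, scipy, OpenCV 4.12 (cv2) and the standard library are available. Lean on these libraries where they do the work, as an engineer would, in place of code of your own. Each camera call takes 0.05 s, during which the arm holds its last target.

## Working session

There is one attempt and no reset: what is moved stays moved. The work goes in short steps, Python scripts to look and compute and a tool call to move; the robot and the scene stay as the last step left them, time stands still between calls to the robot, and variables do not carry over. Pictures are saved under pics/ and viewed, and the job is handed in when it is done.

Besides the shell and the picture viewer there is one more tool, called after "Request:" in YAML: its name, and indented under it one key for each argument. step_arm: Moves the arm, as the interface text tells. Its arguments: {"type":"object","properties":{"series":{"type":"array"},"squeeze":{"type":"number"}},"required":["series"]}

```bash
mkdir -p pics; cat > h.py <<'E'
import numpy as np, cv2
from cell import observe, eyes, arm
E
python3 - <<'E'
from h import *
for n in ["side","top"]:
    p,d=eyes.get_image(n); cv2.imwrite(f"pics/{n}0.png",p[:,:,::-1]); np.savez(f"pics/{n}0.npz",p=p,d=d)
    print(n,eyes.camera_params(n))
print(observe())
E
```

```text
side {'intrinsics': array([[441.99822147,   0.        , 319.45101753],
       [  0.        , 441.99822147, 236.37733625],
       [  0.        ,   0.        ,   1.        ]]), 'position': array([ 0.6080093 , -0.68716258,  0.65935836]), 'attitude': array([-2.26317033,  0.02877589,  0.00591386])}
top {'intrinsics': array([[486.35090424,   0.        , 312.95329753],
       [  0.        , 486.35090424, 236.46775863],
       [  0.        ,   0.        ,   1.        ]]), 'position': array([ 0.47721948, -0.01520464,  0.90303172]), 'attitude': array([-2.08129652,  2.13357204, -0.16466955])}
{'clock': 0.1, 'joints': array([ 1.08139514,  0.43517166,  0.02498789,  1.57399571, -0.01156234,
        1.13402932, -0.07511411]), 'dq': array([-0.00176492, -0.00232503,  0.00039699, -0.00242644,  0.00149757,
       -0.00059773,  0.00100174]), 'joint_efforts': array([ 2.57864209e-03, -6.69133472e+01,  9.88367200e-01, -3.15148222e+01,
       -6.03782851e-02,  3.73984419e-02,  6.63607852e-05]), 'position': array([ 0.23553291, -0.5784408 ,  0.24001625]), 'ee_rot': array([-3.08168231e+00, -6.03414273e-01,  7.03531462e-04]), 'force': array([-0.42682618, -0.3474543 , -0.56558083]), 'ft_torque': array([ 0.03118174, -0.01604558, -0.00139325]), 'width': 1.0021315333922074}
```

View pics/side0.png

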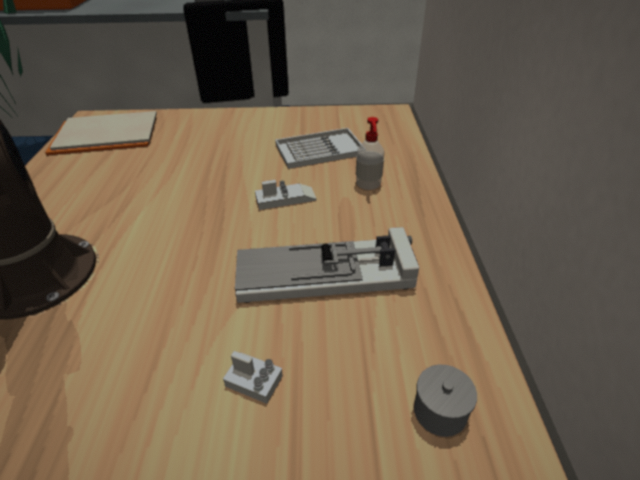

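View pics/top0.png

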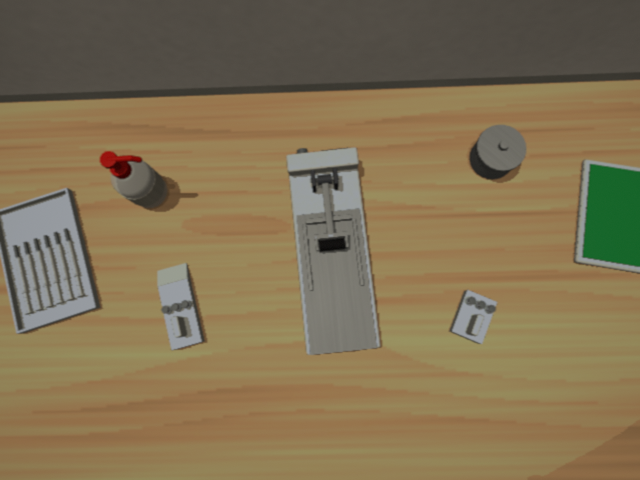

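The top view shows the long carrier at about (180,307) with its nose up the image, the mixer at about (335,250) with its roller at (332,243), and the short carrier at (474,316). Next I'll measure poses by casting rays.

```bash
cat >> h.py <<'E'
def cam(n):
    c=eyes.camera_params(n); return c['intrinsics'],c['position'],cv2.Rodrigues(np.array(c['attitude']))[0]
def cast(uv,z,c):
    K,p,R=c; uv=np.atleast_2d(uv).astype(float)
    r=np.c_[uv,np.ones(len(uv))]@np.linalg.inv(K).T@R.T
    return p+r*((z-p[2])/r[:,2])[:,None]
def cloud(d,c):
    K,p,R=c; v,u=np.mgrid[:480,:640]
    r=np.stack([u,v,np.ones_like(u)],-1)@np.linalg.inv(K).T
    return p+(r*d[...,None])@R.T
E
python3 - <<'E'
from h import *
f=np.load("pics/top0.npz");p,d=f['p'],f['d'];c=cam("top");P=cloud(d,c);Z=P[...,2]
print("table z",np.median(Z[380:440,100:300]),"carrier deck",Z[295,172],Z[320,190], "plat",np.median(Z[300:340,320:350]))
hsv=cv2.cvtColor(p,cv2.COLOR_RGB2HSV)
def rect(m):
    cs,_=cv2.findContours(m.astype(np.uint8),cv2.RETR_EXTERNAL,cv2.CHAIN_APPROX_NONE)
    k=max(cs,key=cv2.contourArea);return k[:,0,:]
def rep(nm,pts):
    (cx,cy),(w,h),a=cv2.minAreaRect((pts[:,:2]*1000).astype(np.float32)); b=cv2.boxPoints(((cx,cy),(w,h),a))
    e=b[1]-b[0] if np.linalg.norm(b[1]-b[0])>np.linalg.norm(b[2]-b[1]) else b[2]-b[1]
    print(nm,"centre",round(cx,1),round(cy,1),"size",round(w,1),round(h,1),"yaw",round(np.degrees(np.arctan2(e[1],e[0]))%180,2)); print(b.round(0).tolist())
for nm,(u0,u1,v0,v1) in dict(long=(150,215,255,360),short=(445,505,280,350)).items():
    W=np.zeros((480,640),bool);W[v0:v1,u0:u1]=1
    m=W&(hsv[...,1]<60)
    m2=W&(Z>0.012)&(Z<0.03); rep(nm+" depthdeck",P[m2])
    k=rect(m);rep(nm+" colour",cast(k,0.024,c))
    m3=W&(Z>0.052); rep(nm+" fin",P[m3]); 
W=np.zeros((480,640),bool);W[140:360,280:385]=1
rep("mixer colour z40",cast(rect(W&(hsv[...,1]<60)),0.04,c))
m=W&(abs(Z-0.04)<.006);rep("plat depth",P[m])
m=W&(abs(Z-0.04)<.006);m[:300]=0;rep("plat lower",P[m])
# roller
m=W&(hsv[...,2]<40);k=rect(m);rep("roller z65",cast(k,0.067,c)); print(k.min(0),k.max(0))
g=cv2.resize(p[140:370,130:520],None,fx=2,fy=2,interpolation=cv2.INTER_CUBIC);cv2.imwrite("pics/crop.png",g[:,:,::-1])
E
```

```text
table z 1.8408327590535567e-05 carrier deck 0.025896123033631202 0.02387892478526199 plat 0.03962415127167446
long depthdeck centre 522.8 260.4 size 142.4 57.7 yaw 14.36
[[447.0, 271.0], [461.0, 215.0], [599.0, 250.0], [585.0, 306.0]]
long colour centre 524.6 258.5 size 147.3 61.2 yaw 13.97
[[446.0, 270.0], [461.0, 211.0], [603.0, 247.0], [589.0, 306.0]]
long fin centre 474.1 124.0 size 276.2 35.5 yaw 83.96
[[442.0, -11.0], [477.0, -15.0], [506.0, 259.0], [471.0, 263.0]]
short depthdeck centre 494.2 -269.3 size 57.3 80.7 yaw 155.78
[[446.0, -279.0], [519.0, -312.0], [543.0, -260.0], [469.0, -227.0]]
short colour centre 494.3 -268.3 size 59.7 81.5 yaw 155.47
[[445.0, -279.0], [519.0, -312.0], [544.0, -258.0], [470.0, -224.0]]
short fin centre 470.4 -145.5 size 34.3 258.7 yaw 94.54
[[443.0, -18.0], [464.0, -276.0], [498.0, -273.0], [477.0, -15.0]]
mixer colour z40 centre 627.1 -22.0 size 376.2 132.3 yaw 4.8
[[434.0, 28.0], [445.0, -104.0], [820.0, -72.0], [809.0, 60.0]]
plat depth centre 602.8 -22.3 size 328.0 127.9 yaw 4.74
[[434.0, 28.0], [445.0, -100.0], [772.0, -72.0], [761.0, 55.0]]
plat lower centre 486.5 -31.8 size 94.7 127.6 yaw 94.6
[[434.0, 28.0], [444.0, -99.0], [539.0, -92.0], [529.0, 36.0]]
roller z65 centre 622.5 -22.1 size 20.4 44.5 yaw 94.21
[[611.0, -1.0], [614.0, -45.0], [634.0, -44.0], [631.0, 1.0]]
[319 238] [345 251]
```

View pics/crop.png

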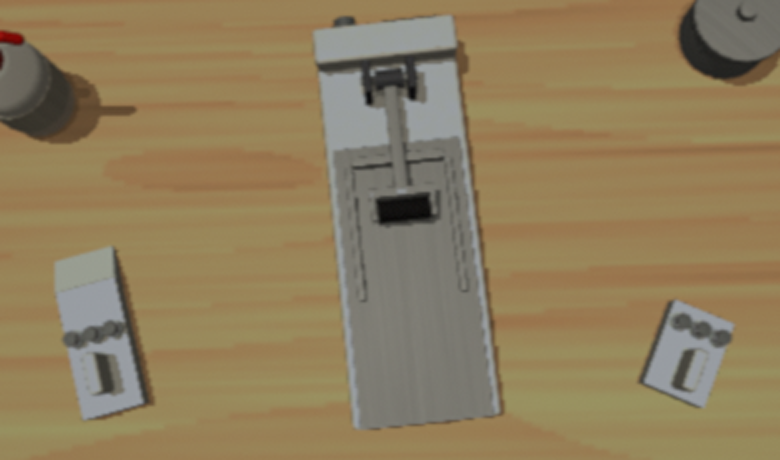

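```bash
python3 - <<'E'
from h import *
f=np.load("pics/top0.npz");p,d=f['p'],f['d'];c=cam("top");P=cloud(d,c);Z=P[...,2]
for (u0,u1,v0,v1) in [(150,215,255,360),(445,505,280,350)]:
    W=np.zeros((480,640),bool);W[v0:v1,u0:u1]=1
    m=W&(Z>.055)&(Z<.07)&(d>0);q=P[m]
    print(len(q),q.mean(0),cv2.minAreaRect((q[:,:2]*1000).astype(np.float32)),cv2.boxPoints(cv2.minAreaRect((q[:,:2]*1000).astype(np.float32))).round(0).tolist())
f=np.load("pics/side0.npz");p,d=f['p'],f['d'];c=cam("side");P=cloud(d,c);Z=P[...,2]
W=np.zeros((480,640),bool);W[170:215,245:330]=1
m=W&(Z>.057)&(Z<.07)&(d>0);q=P[m];print(len(q),q.mean(0),q.min(0),q.max(0))
g=cv2.resize(p[170:310,220:430],None,fx=3.5,fy=3.5,interpolation=cv2.INTER_CUBIC);cv2.imwrite("pics/crop2.png",g[:,:,::-1])
o=observe();R=cv2.Rodrigues(o['ee_rot'])[0];print(R)
E
```

```text
156 [0.48770142 0.25043117 0.06108007] ((487.6938781738281, 251.05682373046875), (35.54865264892578, 12.162114143371582), 15.385651588439941) [[469.0, 252.0], [472.0, 240.0], [506.0, 250.0], [503.0, 262.0]]
168 [ 0.47946658 -0.26152008  0.06054846] ((479.7623291015625, -262.32464599609375), (12.53563404083252, 36.263118743896484), 64.7798080444336) [[461.0, -260.0], [493.0, -276.0], [499.0, -264.0], [466.0, -249.0]]
56 [0.49067883 0.24918213 0.06127092] [0.47397662 0.23914706 0.05720406] [0.50612559 0.25924049 0.06430597]
[[ 9.26150753e-01  3.77152866e-01 -7.06754491e-04]
 [ 3.77153488e-01 -9.26149887e-01  1.27761419e-03]
 [-1.72704739e-04 -1.44981827e-03 -9.99998934e-01]]
```

View pics/crop2.png

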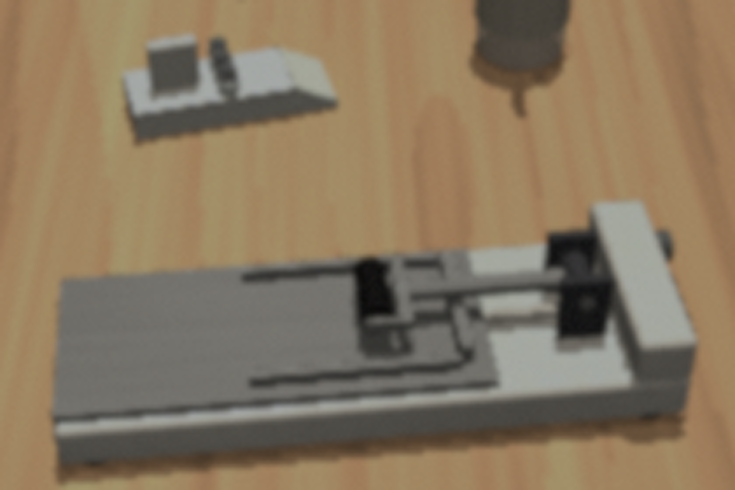

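Fin centre is about (0.488, 0.2505) with carrier yaw about 14.2°. Mixer origin is about (0.568, -0.026) with yaw 4.7°. I'm moving above the fin.

Request:
step_arm:
  series:
    - [[0.0918, 0.01, 0.04, 0, -1], [0.0918, 0.02, 0.08, 0, -2], [0.0918, 0.035, 0.12, 0, -3], [0.0918, 0.05, 0.16, 0, -4], [0.0918, 0.06, 0.2, 0, -5], [0.0918, 0.075, 0.24, 0, -6], [0.0918, 0.09, 0.28, 0, -7], [0.0918, 0.1, 0.32, 0, -8], [0.0918, 0.11, 0.36, 0, -8], [0.0918, 0.12, 0.4, 0, -8], [0.0918, 0.135, 0.44, 0, -8], [0.0918, 0.15, 0.48, 0, -8], [0.0918, 0.16, 0.52, 0, -8], [0.0918, 0.17, 0.56, 0, -8], [0.0918, 0.18, 0.6, 0, -8], [0.0918, 0.195, 0.64, 0, -8], [0.0918, 0.21, 0.68, 0, -8], [0.0918, 0.22, 0.72, 0, -8], [0.0918, 0.23, 0.76, 0, -8], [0.0918, 0.252, 0.8, 0, -8]]
  squeeze: 45

```text
clock: 1.77
position: [0.4825, 0.2169, 0.2399]
ee_rot: [-3.116, -0.389, 0.002]
force: [1.1, -0.5, 0.7]
width: 1.0
```

Request:
step_arm:
  series:
    - [[0.0918, 0.0055, 0.0336, 0, 0], [0.0918, 0.0055, 0.0336, -0.03, 0], [0.0918, 0.0055, 0.0336, -0.06, 0], [0.0918, 0.0055, 0.0336, -0.09, 0], [0.0918, 0.0055, 0.0336, -0.11, 0], [0.0918, 0.0055, 0.0336, -0.11, 0], [0.0918, 0.0055, 0.0336, -0.11, 0]]

```text
clock: 2.35
position: [0.4874, 0.2502, 0.1293]
ee_rot: [-3.117, -0.39, 0.006]
force: [0.1, 0.0, 0.9]
width: 0.997
```

```bash
python3 - <<'E'
from h import *
c=cam("wrist");o=observe();p,d=eyes.get_image("wrist");cv2.imwrite("pics/w1.png",p[:,:,::-1])
print(o['position'],o['ee_rot'])
P=cloud(d,c);Z=P[...,2]
m=(Z>.057)&(Z<.07)&(d>0)&(abs(P[...,0]-.488)<.04)&(abs(P[...,1]-.25)<.03);q=P[m];print(m.sum(),cv2.minAreaRect((q[:,:2]*1000).astype(np.float32)) if m.sum() else 0)
E
```

```text
[0.48736111 0.25015831 0.12925175] [-3.11679587 -0.38954686  0.00587151]
1130 ((489.2008361816406, 251.0865936279297), (35.66250228881836, 11.995345115661621), 14.292601585388184)
```

View pics/w1.png

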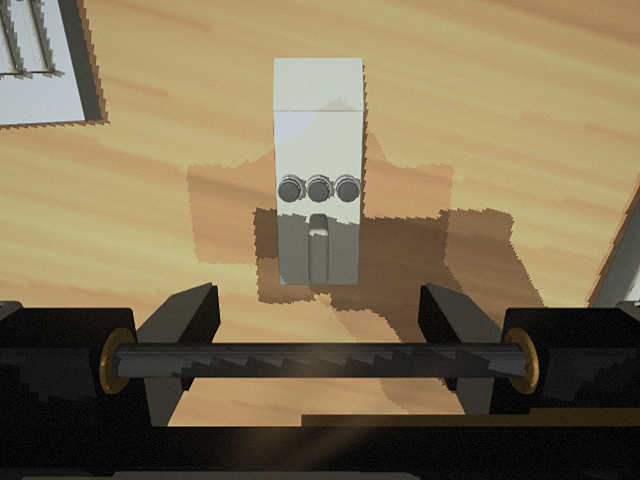

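The fin is centred between the jaws (u≈319, v 215–283) and lines up with them. I'll descend and grip.

Request:
step_arm:
  series:
    - [[0.0918, 0.0018, 0.0009, -0.03, 0], [0.0918, 0.0018, 0.0009, -0.055, 0], [0.0918, 0.0018, 0.0009, -0.075, 0], [0.0918, 0.0018, 0.0009, -0.087, 0], [0.0918, 0.0018, 0.0009, -0.087, 0], [0.05, 0.0018, 0.0009, -0.087, 0], [0, 0.0018, 0.0009, -0.087, 0], [0, 0.0018, 0.0009, -0.087, 0], [0, 0.0018, 0.0009, -0.087, 0], [0, 0.0018, 0.0009, -0.087, 0], [0, 0.0018, 0.0009, -0.087, 0], [0, 0.0018, 0.0009, -0.087, 0], [0, 0.0018, 0.0009, -0.087, 0]]

```text
clock: 3.48
position: [0.49, 0.2517, 0.0436]
ee_rot: [-3.116, -0.389, 0.002]
force: [-0.1, 0.5, -0.3]
width: 0.47
```

Request:
step_arm:
  series:
    - [[0, 0, 0, 0, 0], [0, 0, 0, 0, 0], [0, 0, 0, 0, 0], [0, 0, 0, 0, 0], [0, 0, 0, 0, 0], [0, 0, 0, 0, 0], [0, 0, 0, 0, 0], [0, 0, 0, 0, 0], [0, 0, 0, 0, 0], [0, 0, 0, 0, 0]]

```text
clock: 4.32
position: [0.49, 0.2516, 0.0436]
ee_rot: [-3.116, -0.389, 0.002]
force: [0.9, -0.0, -0.5]
width: 0.127
```

Gripped (opening about 11.7 mm). I'll lift and carry it to above the platform.

Request:
step_arm:
  series:
    - [[0, 0, 0, 0.02, 0], [0, 0, 0, 0.05, 0], [0, 0, 0, 0.08, 0], [0, 0, 0, 0.1, 0], [0, 0, -0.02, 0.1, 0], [0, 0, -0.05, 0.1, -2], [0, -0.001, -0.08, 0.1, -4], [0, -0.002, -0.11, 0.1, -6], [0, -0.003, -0.14, 0.1, -8], [0, -0.004, -0.17, 0.1, -9.5], [0, -0.0057, -0.2, 0.1, -9.5], [0, -0.0057, -0.23, 0.1, -9.5], [0, -0.0057, -0.255, 0.1, -9.5], [0, -0.0057, -0.275, 0.1, -9.5], [0, -0.0057, -0.2845, 0.1, -9.5], [0, -0.0057, -0.2845, 0.1, -9.5], [0, -0.0057, -0.2845, 0.1, -9.5]]

```text
clock: 5.73
position: [0.4842, -0.0324, 0.1435]
ee_rot: [-3.137, -0.129, 0.002]
force: [-0.9, 0.5, -2.1]
width: 0.129
```

```bash
python3 - <<'E'
from h import *
for n in ["side","wrist","top"]:
    c=cam(n);p,d=eyes.get_image(n);cv2.imwrite(f"pics/{n}2.png",p[:,:,::-1]); np.savez(f"pics/{n}2.npz",p=p,d=d)
    if n=="wrist": np.savez("pics/wc.npz",*c)
o=observe();print(o['position'],o['ee_rot'],o['width'],o['clock'])
E
```

```text
[ 0.48437044 -0.03113186  0.143632  ] [-3.13640073e+00 -1.33600217e-01  1.59247246e-03] 0.1265732799460101 5.8833
```

View pics/wrist2.png

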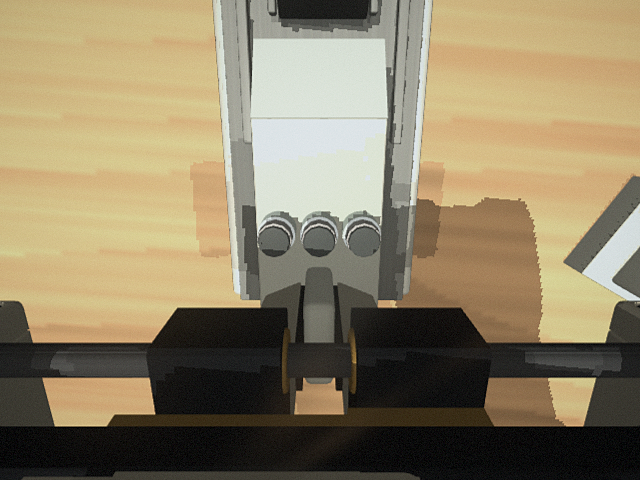

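View pics/side2.png

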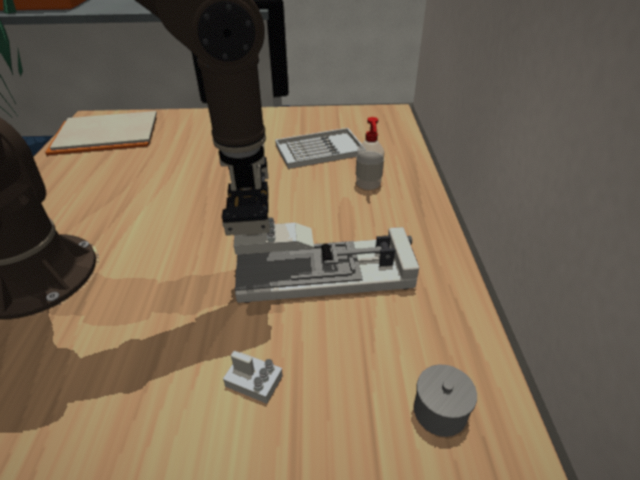

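The carrier is held level and centred between the rails, with its nose (v≈40) short of the roller (v≈10). Lowering now.

Request:
step_arm:
  series:
    - [[0, 0, -0.0015, -0.02, 0], [0, 0, -0.0015, -0.04, 0], [0, 0, -0.0015, -0.05, 0], [0, 0, -0.0015, -0.055, 0], [0, 0, -0.0015, -0.058, 0], [0, 0, -0.0015, -0.06, 0], [0, 0, -0.0015, -0.06, 0], [0, 0, -0.0015, -0.06, 0]]

```text
clock: 6.55
position: [0.4849, -0.0325, 0.0842]
ee_rot: [-3.136, -0.134, -0.0]
force: [-1.0, 0.2, -2.8]
width: 0.125
```

```bash
python3 - <<'E'
from h import *
c=cam("wrist");p,d=eyes.get_image("wrist");cv2.imwrite("pics/w3.png",p[:,:,::-1]);P=cloud(d,c)
p,d=eyes.get_image("side");cv2.imwrite("pics/s3.png",cv2.resize(p[170:310,220:430],None,fx=3.5,fy=3.5)[:,:,::-1])
o=observe();print(o['position'],o['ee_rot'],o['width'],o['force'],o['clock'])
L=P.reshape(-1,3)
m=np.array([.568,-.026]);a=np.radians(4.74);x=(L[:,:2]-m)@[np.cos(a),np.sin(a)];y=(L[:,:2]-m)@[-np.sin(a),np.cos(a)]
k=(abs(x+10)<8)&(L[:,2]>.03)&(L[:,2]<.1);
for lo,hi in [(.036,.044),(.046,.055),(.057,.072)]:
    s=k&(L[:,2]>lo)&(L[:,2]<hi);print(lo,s.sum(),y[s].min() if s.any() else 0,y[s].max() if s.any() else 0,np.median(L[s,2]))
E
```

```text
[ 0.48478526 -0.03266105  0.08419685] [-3.13657887e+00 -1.33406125e-01 -4.90599246e-05] 0.12518599479592615 [-0.22427278 -0.15225933 -3.13078895] 6.65
0.036 0 0 0 nan
0.046 0 0 0 nan
0.057 0 0 0 nan
  return _methods._mean(a, axis=axis, dtype=dtype,
  ret = ret.dtype.type(ret / rcount)
```

View pics/w3.png

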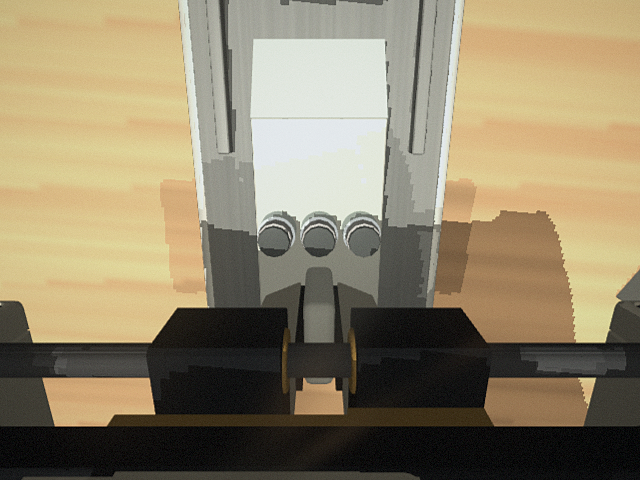

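View pics/s3.png

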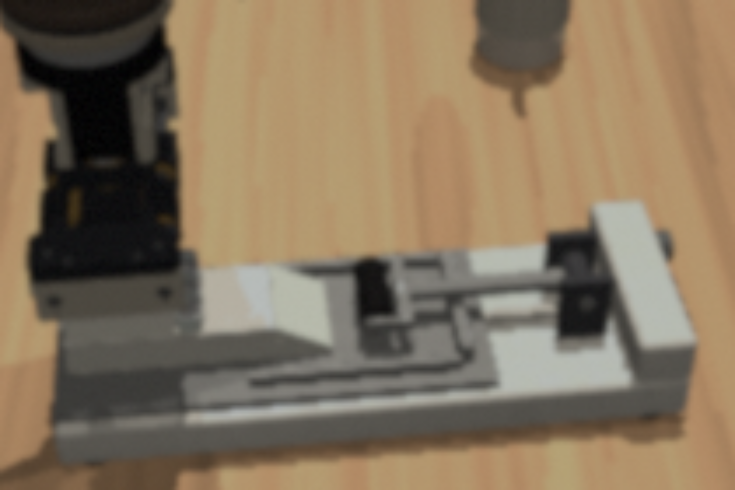

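Request:
step_arm:
  series:
    - [[0, 0, 0, -0.001, 0], [0, 0, 0, -0.0015, 0], [0, 0, 0, -0.0015, 0]]

```text
clock: 6.9
position: [0.4852, -0.0327, 0.0835]
ee_rot: [-3.137, -0.133, -0.002]
force: [-2.5, 0.2, 7.4]
width: 0.127
```

Landed (about 10 N downward load). I'll slide it forward and watch the force.

Request:
step_arm:
  series:
    - [[0, 0.004, 0.0003, 0, 0], [0, 0.008, 0.0006, 0, 0], [0, 0.012, 0.001, 0, 0], [0, 0.016, 0.0013, 0, 0], [0, 0.02, 0.0016, 0, 0], [0, 0.024, 0.002, 0, 0], [0, 0.028, 0.0023, 0, 0], [0, 0.032, 0.0026, 0, 0]]

```text
clock: 7.57
position: [0.5164, -0.0303, 0.0835]
ee_rot: [-3.138, -0.133, 0.002]
force: [-18.6, -1.4, 20.7]
width: 0.129
```

Request:
step_arm:
  series:
    - [[0, 0.004, 0.0003, 0.0005, 0], [0, 0.008, 0.0006, 0.0005, 0], [0, 0.012, 0.001, 0.0005, 0], [0, 0.014, 0.0012, 0.0005, 0]]

```text
clock: 7.9
position: [0.528, -0.0293, 0.0836]
ee_rot: [-3.138, -0.133, 0.011]
force: [-14.0, -1.6, 11.2]
width: 0.13
```

```bash
python3 - <<'E'
from h import *
p,d=eyes.get_image("side");cv2.imwrite("pics/s4.png",cv2.resize(p[170:310,220:430],None,fx=3.5,fy=3.5)[:,:,::-1])
p,d=eyes.get_image("wrist");cv2.imwrite("pics/w4.png",p[:,:,::-1])
o=observe();print(o['position'],o['ee_rot'],o['width'],o['force'],o['ft_torque'],o['clock'])
E
```

```text
[ 0.52824005 -0.02930054  0.08357983] [-3.1381069  -0.13313207  0.00976153] 0.1239488266049281 [-11.45872768  -1.56123127   8.78749827] [-0.16288718  1.91963109  0.00238732] 8.0
```

View pics/s4.png

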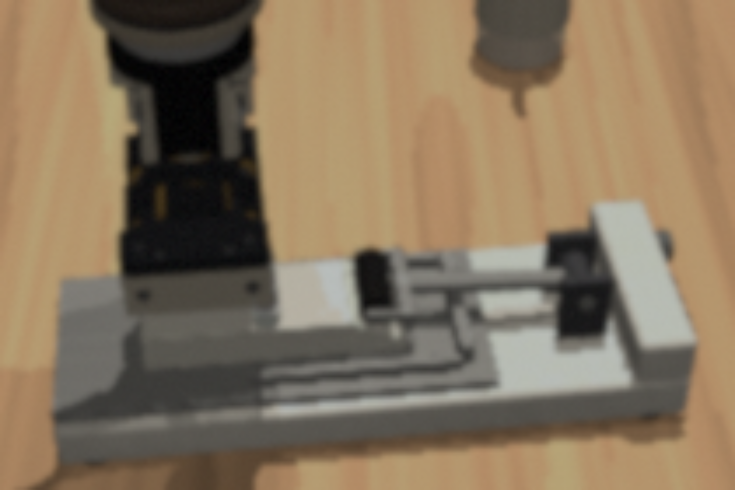

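View pics/w4.png

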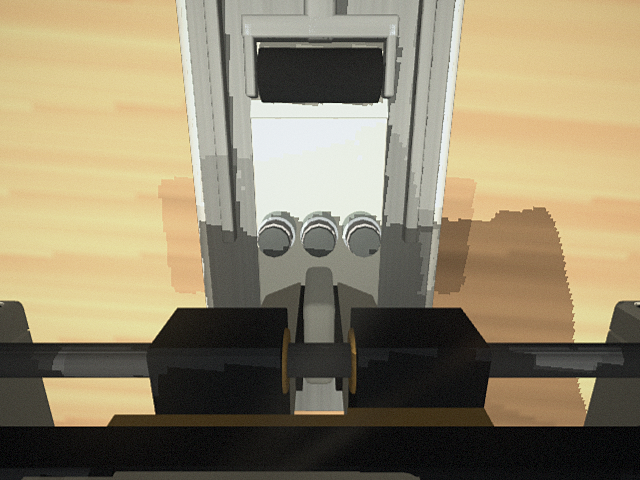

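The roller is riding up the bevel, centred and with the carrier straight. About 26 mm left to the stop.

Request:
step_arm:
  series:
    - [[0, 0.004, 0.0003, 0, 0], [0, 0.008, 0.0006, 0, 0], [0, 0.012, 0.001, 0, 0], [0, 0.016, 0.0013, 0, 0], [0, 0.02, 0.0017, 0, 0], [0, 0.022, 0.0018, 0, 0], [0, 0.023, 0.0019, 0, 0], [0, 0.023, 0.0019, 0, 0]]

```text
clock: 8.67
position: [0.5477, -0.0278, 0.0834]
ee_rot: [3.138, 0.133, -0.021]
force: [-16.9, -1.3, 16.4]
width: 0.126
```

Request:
step_arm:
  series:
    - [[0, 0.002, 0.0002, 0, 0], [0, 0.004, 0.0003, 0, 0], [0, 0.006, 0.0005, 0, 0], [0, 0.007, 0.0006, 0, 0], [0, 0.007, 0.0006, 0, 0]]

```text
clock: 9.08
position: [0.5514, -0.0275, 0.0833]
ee_rot: [3.137, 0.133, -0.032]
force: [-16.7, -0.6, 17.3]
width: 0.128
```

```bash
python3 - <<'E'
from h import *
p,d=eyes.get_image("side");cv2.imwrite("pics/s5.png",cv2.resize(p[170:310,220:430],None,fx=3.5,fy=3.5)[:,:,::-1])
p,d=eyes.get_image("wrist");cv2.imwrite("pics/w5.png",p[:,:,::-1])
o=observe();print(o['position'],o['ee_rot'],o['width'],o['force'],o['ft_torque'],o['clock'])
E
```

```text
[ 0.55140168 -0.02751568  0.08335266] [ 3.1370406   0.13302768 -0.03164431] 0.12536315594355468 [-17.06683545  -0.13232944  17.86619885] [-0.02740206  3.22538887  0.04567444] 9.1833
```

View pics/s5.png

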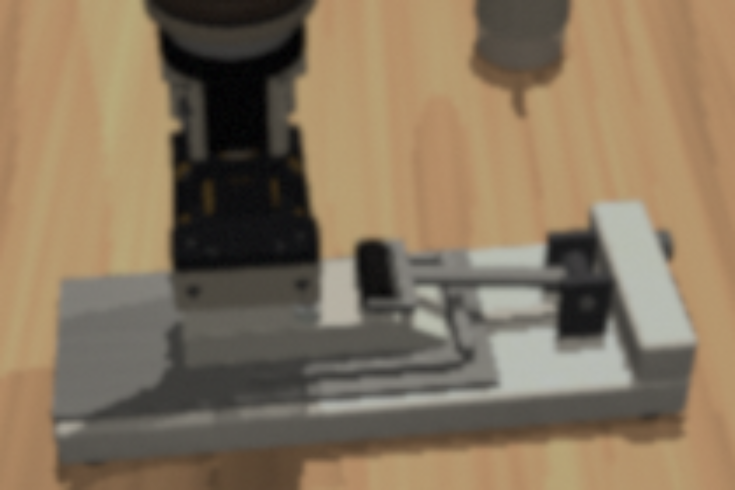

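View pics/w5.png

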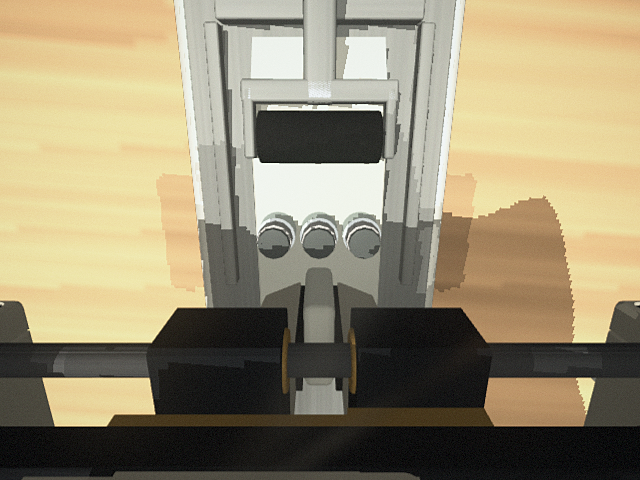

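The roller is up on the deck, but the nose (v≈38) still has a few mm to the stop (v≈23). I'll push a little more.

Request:
step_arm:
  series:
    - [[0, 0.003, 0.0003, 0.0003, 0], [0, 0.005, 0.0004, 0.0003, 0], [0, 0.007, 0.0006, 0.0003, 0], [0, 0.008, 0.0007, 0.0003, 0], [0, 0.008, 0.0007, 0.0003, 0]]

```text
clock: 9.6
position: [0.5568, -0.027, 0.0834]
ee_rot: [3.136, 0.133, -0.04]
force: [-14.8, -0.5, 11.6]
width: 0.128
```

```bash
python3 - <<'E'
from h import *
p,d=eyes.get_image("wrist");cv2.imwrite("pics/w6.png",p[:,:,::-1])
o=observe();print(o['position'],o['ee_rot'],o['width'],o['force'],o['ft_torque'],o['clock'])
E
```

```text
[ 0.55680487 -0.02703208  0.08335937] [ 3.13629458  0.13291763 -0.04026454] 0.12800612020276897 [-13.44190054   0.704809    11.5653915 ] [ 0.0192045   2.33902623 -0.01395873] 9.65
```

View pics/w6.png

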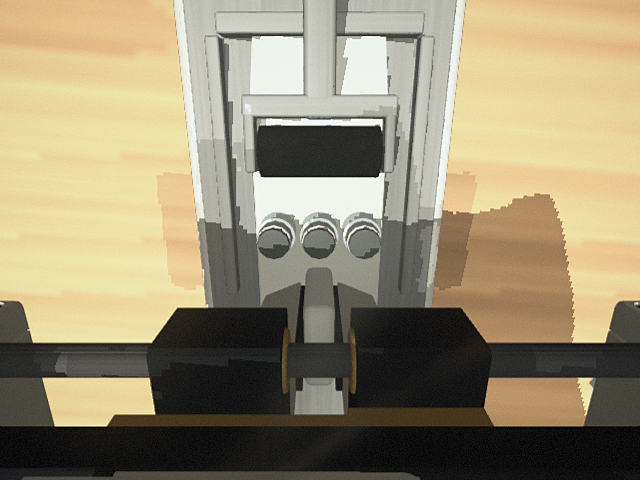

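The nose (v≈37) now meets the stop edge (v≈35). I'll release and rise.

Request:
step_arm:
  series:
    - [[0.005, 0, 0, 0, 0], [0.02, 0, 0, 0, 0], [0.05, 0, 0, 0, 0], [0.05, 0, 0, 0, 0], [0.05, 0, 0, 0, 0], [0.05, 0, 0, 0, 0], [0.05, 0, 0, 0, 0], [0.05, 0, 0, 0, 0], [0.05, 0, 0, 0, 0]]

```text
clock: 10.4
position: [0.5568, -0.027, 0.0833]
ee_rot: [3.136, 0.133, -0.04]
force: [-0.3, 0.3, 0.2]
width: 0.54
```

Request:
step_arm:
  series:
    - [[0.05, 0, 0, 0.01, 0], [0.05, 0, 0, 0.03, 0], [0.05, 0, 0, 0.06, 0], [0.05, 0, 0, 0.09, 0], [0.05, -0.02, 0, 0.12, 0], [0.05, -0.05, 0.02, 0.14, 0], [0.05, -0.08, 0.05, 0.15, 0], [0.05, -0.1, 0.08, 0.15, 0], [0.05, -0.12, 0.11, 0.15, 0], [0.05, -0.12, 0.14, 0.15, 0], [0.05, -0.12, 0.17, 0.15, 0], [0.05, -0.12, 0.2, 0.15, 0], [0.05, -0.12, 0.22, 0.15, 0], [0.05, -0.12, 0.22, 0.15, 0]]

```text
clock: 11.57
position: [0.4361, 0.198, 0.2345]
ee_rot: [-3.137, -0.142, 0.038]
force: [-0.1, 0.5, 0.2]
width: 0.543
```

```bash
python3 - <<'E'
from h import *
p,d=eyes.get_image("side");cv2.imwrite("pics/s7.png",cv2.resize(p[170:310,220:430],None,fx=3.5,fy=3.5,interpolation=cv2.INTER_CUBIC)[:,:,::-1])
p,d=eyes.get_image("top");c=cam("top");cv2.imwrite("pics/t7.png",cv2.resize(p[140:370,200:520],None,fx=2.5,fy=2.5,interpolation=cv2.INTER_CUBIC)[:,:,::-1])
P=cloud(d,c).reshape(-1,3)[(d>0).ravel()]
m=np.array([.568,-.026]);a=np.radians(4.74);X=(P[:,:2]-m)@[np.cos(a),np.sin(a)];Y=(P[:,:2]-m)@[-np.sin(a),np.cos(a)]
M=lambda s:cv2.minAreaRect((np.c_[X,Y][s]*1000).astype(np.float32))
s=(P[:,2]>.095)&(P[:,2]<.108)&(X>-.06)&(X<.02)&(abs(Y)<.03);print("fin",s.sum(),M(s),P[s,2].mean())
for lo,hi in[(-.045,-.036),(.032,.042)]:
    s=(abs(P[:,2]-.064)<.008)&(X>lo)&(X<hi)&(abs(Y)<.02);print("deck z",s.sum(),np.median(P[s,2]),)
s=(P[:,2]>.057)&(P[:,2]<.07)&(X>-.07)&(X<.03)&(abs(Y)<.036);print("deck",s.sum(),M(s))
s=(abs(X-.055)<.004)&(abs(Y)<.02);print("roller top z",P[s,2].max(),np.percentile(P[s,2],80))
o=observe();print(o['position'],o['force'],o['clock'])
E
```

```text
fin 154 ((-13.755658149719238, 0.7978534698486328), (11.838510513305664, 35.15227508544922), 89.62863159179688) 0.10086796724271983
deck z 124 0.06371279146460129
deck z 132 0.06398402770829209
deck 1120 ((-9.646224975585938, 0.8618640899658203), (79.23889923095703, 55.97066116333008), 0.011964743956923485)
roller top z 0.08656937502511508 0.0844037780950326
[0.4365853  0.19361145 0.23386494] [ 0.20690415  0.01121577 -0.21945563] 11.6667
```

View pics/s7.png

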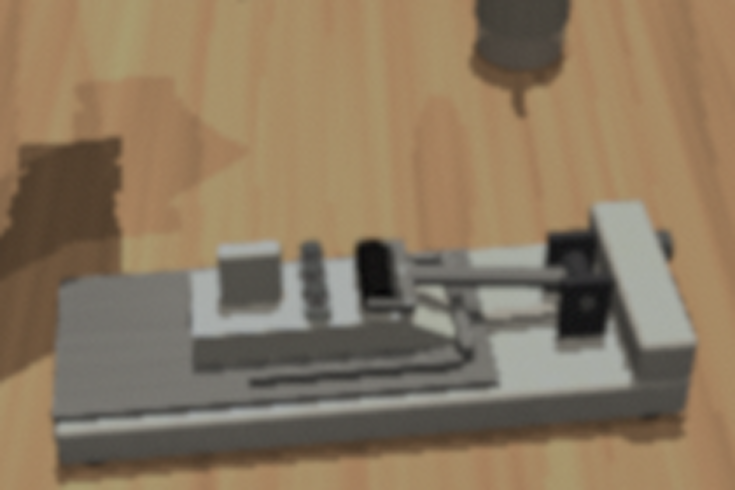

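View pics/t7.png

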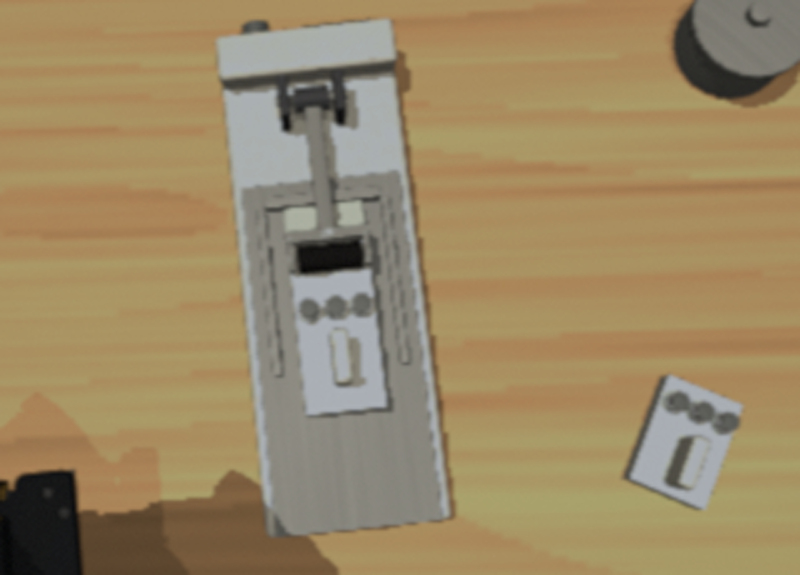

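The carrier sits at mixer x≈26 mm, y≈1 mm, yaw≈0 and flat. The roller top at z≈84 mm puts the joint at about 0.12 rad, and the arm is clear. Handing in.

```bash
python3 -c "
from h import *
print(arm.sign_off())"
```

```text
the job is handed in; nothing more can be done
None
```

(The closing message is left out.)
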